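# Set a bed tray's telescopic leg to its length marker and lock it, one-handed

### The job

The bed tray lies upside down on the desk with one leg to be set: first press the leg's locking plug fully home into its hinge block, then draw the sprung leg out by its foot bar until the pointed end of the bar is level with the marker clip, and while holding it there swing the cam lever closed flat along the leg. Finish still holding the leg at the marker with the lever closed - do not let go, the spring would pull it back in. Do not shift the marker clip, close the lever before the leg is out at the marker, or move the other things lying around.

Things in the scene. Friction and masses are not known exactly. Their poses are not given: they have to be found in the camera images.
- tray: Light wooden bed tray upside down, 300 (x) x 440 (y) x 30 mm, fixed. Origin: centre of its underside, on the desk; z up. All offsets below are in this frame, in mm. The leg's axis runs along y at x = 0, height 75; it slides out to +y; lever on its +x side, foot bar and marker on its -x side. A second leg lies folded flat at x = -128 (height under 55), unused.
- plug_top (a point): Centre of the top of the locking plug: a round grey head 30 across, 5 thick, standing up from the hinge block (50 x 60 mm, centred at x = 0, y = -140, top at height 95). Top at height 110 when 10 mm proud, 100 when home (head seated on the block).
- plug (a joint): Plug travel in m: 0 = 10 mm proud, 0.010 = fully home. Starts 0 to 0.003. Moves straight down against about 7 N of friction, stays where left.
- leg (a joint): Extension of the sliding leg in m, 0 = fully in (start), at most 0.085. A return spring pulls it in (-y) with about 5 to 6 N all the time, also with the lever closed. Its sleeve is 24 wide, ending in a clamp collar 34 wide, top at height 97, mouth at y = 18 to 20.
- bar_face (a point): Point on the foot bar's inner face (facing -y, to the sleeve; pull on it), at x = -30, mid height 75. The leg is an aluminium bar 16 wide, 22 high; at its end a black rubber bar 14 thick (y), 40 high, reaches from x = -60 to +8 only (L shape). With the leg in, this face is at y = 70, 50 mm from the collar: a finger fits between, beside the leg, from above.
- leg_pointer (a point): Tip of the small steel cone on the -x end of the foot bar, x = -68, on the bar's centreline (y = 77 with the leg in), height 75.
- marker (a joint): Position of the marker clip along its rail in m: equals the leg extension (leg) at which the pointer is level with it. Set between 0.030 and 0.060; stiff (15 N), leave it.
- marker_tip (a point): Tip of the fin of the marker clip: a steel block 20 x 16 x 12 mm on a low aluminium scale rail (x = -88), fin 3 thick pointing to the leg; the point is at x = -69, height 48, below the foot bar (underside 55). Axes as the tray's. The leg is on the mark when pointer and fin have the same tray y.
- lever (a joint): Cam lever angle in rad, 0 = closed (flat along the leg; hard stop), starts 0.26 to 0.36 open with its tip swung to +x. Stays where left; friction 0.12 N m (about 1.5 N at the fingers).
- lever_hinge (a point): The lever's upright hinge axis, at x = 15, y = 26, height 75.
- lever_tip (a point): Outer face of the lever's free end, mid height. The lever is a black bar 110 long from the hinge, 8 thick, heights 59 to 91. Closed, its outer face is at x = 19, its tip at y = 136; outer lever face to the leg's -x face is then 27 mm, and when open at most about 70 mm beside the foot bar.
- wrench: Steel open-ended wrench 170 mm lying on the tray near its +x edge. Bystander.
- spare_foot: Rubber ring 32 mm across, 14 high, lying on the tray. Bystander.
- mug: White mug 82 across, 105 high, on the desk. Bystander.
- book: Paperback 145 x 215 x 28 mm with the phone on it. Bystander.
- phone: Black phone 74 x 150 x 9 mm on the book. Bystander.
- remote: Black remote control 46 x 170 x 20 mm. Bystander.
- tea_tin: Metal jar 72 across, 85 high. Bystander.
- glasses_case: Grey glasses case 65 x 160 x 45 mm. Bystander.

How it is judged:
By the outcome, as a careful person would: the job done as asked, in the order asked, and still so for the second after the job is handed in, while the arm keeps its last pose, push and grip.
It also fails if it takes over 51 s, if anything falls off the work surface, if the arm or the gripper's body presses on something with over 40 N, if the wrist force passes 120 N, or if a joint passes its speed limit or range.

### The arm

A 7-joint arm with a two-finger parallel gripper is mounted at the origin on the work surface. World frame = base frame: x ahead of the robot, y to its left, z up, the work surface at z = 0. Lengths are in m, angles in rad, forces in N, time in s.
With the tool pointing down it reaches from about 0.425 to 0.875 m from the base axis. Payload 4.7 kg.
Tool frame: the origin (TCP) lies on the front face of the gripper's body, between the roots of the fingers; the fingertips stand 70 mm ahead of it and the grasp point (between the pads) lies 51 mm ahead of it; x points along the fingers, y is the direction in which the jaws open and shut, and the axes are right-handed (so a half turn about x gives the same grasp; the last joint's range is limited). The gripper opens to 87 mm and grips with 3 to 60 N. Pads are 19 mm wide; open, the fingers measure 117 mm over their backs; the gripper's body (75 mm by 190 mm) begins 51 mm behind the grasp point.
Start: joints at [1.183, 0.321, -0.07, 1.45, 0.023, 1.371, -0.057], TCP at [0.254, -0.598, 0.292] pointing down, gripper open.
Joint ranges: [-2.86, 2.86], [-0.3, 2.09], [-1.38, 1.24], [0.06, 2.45], [-1.56, 4.7], [0.09, 2.05], [-2.69, 2.69]. Speed limits (rad/s): [2.57, 2.57, 3.14, 3.14, 3.14, 3.14, 3.14].

### API

Orientations are given as a 3x3 rotation matrix whose columns are the frame's x, y, z axes.
In Python, from cell import readout, grab_frame, env, models gives the robot as it stands.
- The arm moves only by the tool play_rows, never from a script. Its argument "moves" is a list of rows, each a list of 3 entries, a list of its own where there are three numbers: the shift along the world's x, y, z as a fraction of full scale, then the turn, a rotation vector about the world's x, y, z as a fraction of full scale, then the opening, from -1 (shut) to 1 (fully open). In form: [[[tx, ty, tz], [ax, ay, az], hand], ...]. A call has 1 to 12 rows; each row shifts and turns the commanded pose from where the row before left it; what a row does not reach is not made up. Full scale, the value 1, is 3 cm for a shift and 0.1 rad for a turn. A row lasts 1/10 s, in which the tool goes at most 50 mm and 8.59 degrees, less where a joint would pass 70% of its speed; a pose out of reach is approached as far as the arm can. A call with a number of a shift or a turn outside -1 to 1 is refused whole. A call with a gripper value outside its range is refused whole. The fingers move at their own pace and stop on an object; "grip_force" is the grip in N (left out, the last holds). Time passes only in rows, so rows that do not move let the fingers close. It gives the time, the measured TCP pose, the force and the opening at its end, in the units of the state.
- readout.sense(): the state, without advancing time (a new reading comes with each control period).
- grab_frame(name): name is "scene" or "top"; returns a dict with "img" (400x640x3 uint8, red, green, blue), "depth" (400x640 float32, m along the optical axis (not along the pixel's ray), 0 where there is no reading), "K" (3x3 intrinsics, pixels), "world_from_camera" (4x4, takes a point from camera to world coordinates). Camera axes: x right, y up, looking along -z (the intrinsics and any distortion apply to the point x, -y, -z); pixel columns grow to the right and rows downward; lengths in m; the calibration is good to about 2 mm. A picture is of the moment at which its call begins.
- env.close_job(): hands the job in, once; it reports no verdict.
Trained networks look in the newest picture that a camera, given by its name, has taken for a name from the list of things; names that differ only in an ending like _2 or _b are one class to them, and where a whole thing is asked for, a point or a joint stands for the part that bears it (a point fixed in the world has none). Each returns a list of dicts, best first, with "score" (0 to 1); they miss things now and then, are a little off and sometimes report something else, mostly with a low value. They report only what shows in the picture. A call takes as long as a camera call.
- models.recognise(camera, target): "xyz" ([x, y, z] in m, in the coordinates of the camera as it stood for that picture, good to about 4 mm: the middle of the surface that is visible of it).
- models.pinpoint(camera, target): "xyz" ([x, y, z] in m, in the coordinates of the camera as it stood for that picture, good to about 4 mm: a listed point, or the origin of a listed thing).
The state is a dict: "t": time; "qpos": joint angles; "qvel": joint speeds; "joint_torque": joint torques, N m; "position": TCP position; "eef_rot": TCP orientation; "contact_force": force on the tool from outside, world axes, zero at the start; "wrist_torque": the same for the moment, N m; "grip_width": finger opening in m.
Only numpy, scipy, OpenCV 4.12 (cv2) and the standard library are available. Lean on these libraries where they do the work, as an engineer would, in place of code of your own. Each camera call takes 0.05 s, during which the arm holds its last target. There are 200 camera calls.

## Working session

There is one attempt and no reset: what is moved stays moved. The work goes in short steps, Python scripts to look and compute and a tool call to move; the robot and the scene stay as the last step left them, time stands still between calls to the robot, and variables do not carry over. Pictures are saved under pics/ and viewed, about 8 in all and at most 12, crops included, and the job is handed in when it is done.

Besides the shell and the picture viewer there is one more tool, called after "Emit:" by a JSON object that holds its "op" and its "data". play_rows: Moves the arm, as the interface text tells. Shift numbers are shares of 3 cm and turn numbers shares of 0.1 rad, none past 1 either way. Its arguments: {"type":"object","properties":{"moves":{"type":"array"},"grip_force":{"type":"number"}},"required":["moves"]}

```bash
ls; mkdir -p pics; cat > h.py <<'E'
import numpy as np, cv2
from cell import readout, grab_frame, env, models
def w(f,p):
    T=np.array(f["world_from_camera"]); return T[:3,:3]@np.array(p)+T[:3,3]
def px(f,u,v,d=None):
    K=np.array(f["K"]); d=f["depth"][int(v),int(u)] if d is None else d
    return w(f,[(u-K[0,2])/K[0,0]*d, -(v-K[1,2])/K[1,1]*d, -d])
def save(f,n): cv2.imwrite("pics/"+n,np.ascontiguousarray(f["img"][:,:,::-1]))
E
python3 - <<'E'
from h import *
s=readout.sense(); print(s["t"],s["position"],s["eef_rot"],s["grip_width"])
fs={}
for c in("scene","top"):
    f=grab_frame(c); save(f,c+"0.png"); fs[c]=f
    for t in ["tray","plug_top","bar_face","leg_pointer","marker_tip","lever_hinge","lever_tip","wrench","spare_foot","mug"]:
        r=models.pinpoint(c,t)[:2]
        print(c,t,[(np.round(w(f,x["xyz"]),4).tolist(),round(x["score"],2)) for x in r])
im=np.vstack([fs["scene"]["img"],fs["top"]["img"]])[:,:,::-1]
cv2.imwrite("pics/both.png",cv2.resize(im,(480,600)))
E
```

```text
pics
0.0 [ 0.25399022 -0.5978637   0.29115811] [[-8.35460919e-04  3.91123341e-01 -9.20337891e-01]
 [ 1.71337876e-03 -9.20336302e-01 -3.91124221e-01]
 [-9.99998183e-01 -1.90365640e-03  9.87625866e-05]] 0.08685423007494689
scene tray [([0.5374, 0.0196, -0.0033], 0.64)]
scene plug_top [([0.5445, -0.1226, 0.1064], 0.43)]
scene bar_face [([0.5023, 0.0899, 0.0679], 0.61), ([0.6123, -0.4591, 0.0002], 0.5)]
scene leg_pointer [([0.4607, 0.094, 0.0749], 0.5)]
scene marker_tip [([0.4596, 0.1303, 0.0479], 0.36)]
scene lever_hinge [([0.5507, 0.0444, 0.0715], 0.6)]
scene lever_tip [([0.5847, 0.1506, 0.0728], 0.55)]
scene wrench [([0.665, -0.0297, 0.0302], 0.62)]
scene spare_foot [([0.4773, -0.0437, 0.031], 0.59)]
scene mug [([0.4156, 0.4752, -0.0004], 0.59)]
top tray [([0.532, 0.016, 0.0025], 0.69)]
top plug_top [([0.6578, -0.0303, 0.0312], 0.62), ([0.5464, -0.1234, 0.1098], 0.38)]
top bar_face [([0.5994, 0.4631, 0.0007], 0.53), ([0.4988, 0.0815, 0.0749], 0.48)]
top leg_pointer [([0.4577, 0.0896, 0.0782], 0.49)]
top marker_tip [([0.4561, 0.1322, 0.0494], 0.58)]
top lever_hinge [([0.5442, 0.042, 0.0784], 0.58)]
top lever_tip [([0.584, 0.1516, 0.0762], 0.47)]
top wrench [([0.656, -0.031, 0.0293], 0.77), ([0.545, 0.0402, 0.0767], 0.43)]
top spare_foot [([0.475, -0.0437, 0.0295], 0.4)]
top mug [([0.4066, 0.4713, 0.0016], 0.71)]
```

View pics/top0.png

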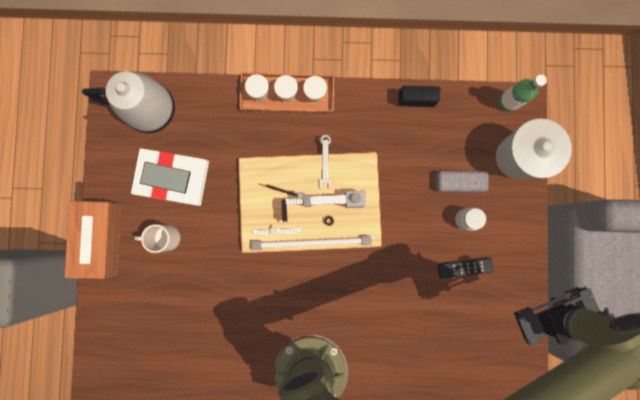

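View pics/scene0.png

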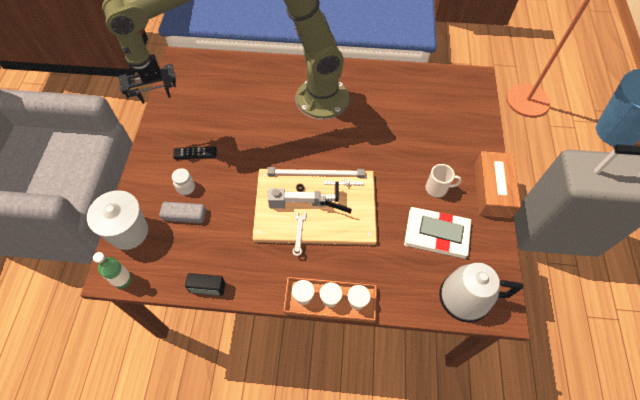

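The views show the robot's -x side at the bottom in "top" and the tray at about (310,200). The leg lies along px (350→285, 200), its foot bar at (284,210), the marker on the rail near (285,231), and the lever open at (278,189). Next I'll fit the tray frame and zoom in.

```bash
cat >> h.py <<'E'
def fit(P,Q):
    P,Q=np.array(P)[:,:2],np.array(Q)[:,:2]; p,q=P.mean(0),Q.mean(0)
    A,B=P-p,Q-q; a=np.arctan2((A[:,0]*B[:,1]-A[:,1]*B[:,0]).sum(),(A*B).sum())
    R=np.array([[np.cos(a),-np.sin(a)],[np.sin(a),np.cos(a)]]); return a,R,q-R@p
E
python3 - <<'E'
from h import *
M={"tray":(0,0),"plug_top":(0,-.14),"bar_face":(-.03,.07),"leg_pointer":(-.068,.077),"lever_hinge":(.015,.026)}
sc=[(.5374,.0196),(.5445,-.1226),(.5023,.0899),(.4607,.094),(.5507,.0444)]
tp=[(.532,.016),(.5464,-.1234),(.4988,.0815),(.4577,.0896),(.5442,.042)]
P=list(M.values())
for n,Q in(("sc",sc),("top",tp),("all",sc+tp)):
    PP=P*(len(Q)//5); a,R,t=fit(PP,Q); print(n,a,t,np.round(1e3*((R@np.array(PP).T).T+t-Q),1).tolist())
for c in("scene","top"):
    f=grab_frame(c); K=f["K"]; T=f["world_from_camera"]
    print(c,"cam",np.round(T[:3,3],3),"f",K[0,0])
    # tray by depth: height 30mm
    v,u=np.mgrid[0:400,0:640]; d=f["depth"]
    X=np.stack([(u-K[0,2])/K[0,0]*d,-(v-K[1,2])/K[1,1]*d,-d],-1)@T[:3,:3].T+T[:3,3]
    m=(X[...,2]>.02)&(X[...,2]<.04)&(abs(X[...,0]-.535)<.2)&(abs(X[...,1]-.016)<.26)&(d>0)
    m=cv2.morphologyEx(m.astype(np.uint8),cv2.MORPH_OPEN,np.ones((5,5)))>0
    print(cv2.minAreaRect(X[m][:,:2].astype(np.float32)))
    b={"top":(235,150,385,255),"scene":(250,165,385,250)}[c]
    cv2.imwrite(f"pics/{c}z.png",cv2.resize(np.ascontiguousarray(f["img"][b[1]:b[3],b[0]:b[2],::-1]),None,fx=5,fy=5,interpolation=cv2.INTER_CUBIC))
E
```

```text
sc 0.05733635666508412 [0.53607093 0.01942211] [[-1.3, -0.2], [-0.4, 2.3], [-0.2, -2.3], [3.1, -1.6], [-1.1, 1.8]]
top 0.08671362287942501 [0.53292922 0.01600244] [[0.9, 0.0], [-1.3, -0.1], [-1.8, 1.6], [0.8, -2.8], [1.4, 1.2]]
all 0.07187324191783476 [0.5345011  0.01770911] [[-2.9, -1.9], [0.1, 0.7], [-2.7, -4.5], [0.4, -4.4], [-3.1, 0.3], [2.5, 1.7], [-1.8, 1.5], [0.8, 3.9], [3.4, 0.0], [3.4, 2.7]]
scene cam [1.36  0.087 1.537] f 466.9977980317732
((0.556593120098114, 0.02100473642349243), (0.3351885974407196, 0.44046828150749207), 4.1332688331604)
top cam [ 0.446 -0.011  1.379] f 429.4935647403353
((0.5351244211196899, 0.017923370003700256), (0.2999713122844696, 0.4399876296520233), 3.99285626411438)
```

View pics/topz.png

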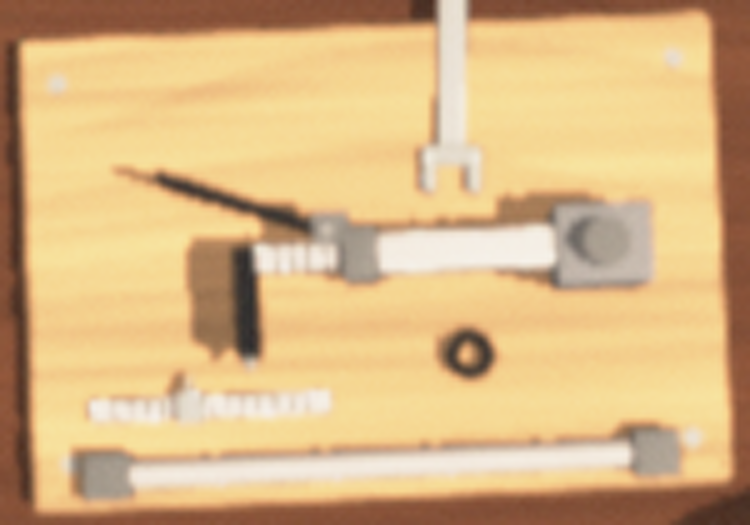

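View pics/scenez.png

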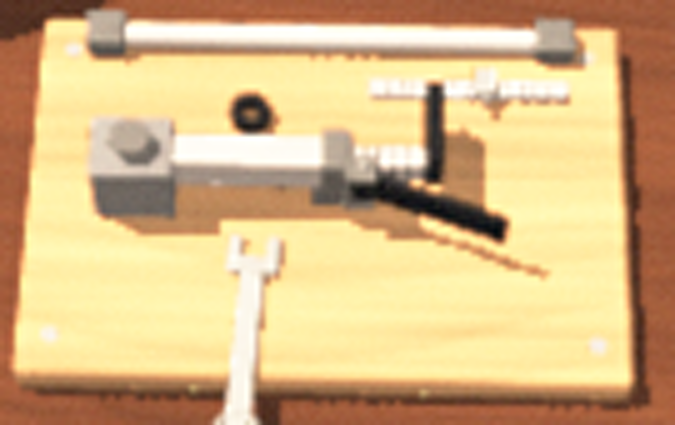

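The zooms show the pointer tip at about (250,362) in topz and (436,85) in scenez. The marker block and fin are at about (185,385) in topz and (487,85) in scenez. The tray rectangle from depth agrees with the network fit: centre (0.535, 0.018), yaw 4.0°.

```bash
cat >> h.py <<'E'
A=.0705; R2=np.array([[np.cos(A),-np.sin(A)],[np.sin(A),np.cos(A)]]); T2=np.array([.535,.0178])
def tw(x,y,z): return np.r_[R2@[x,y]+T2,z]
def wt(p): return np.r_[R2.T@(np.array(p[:2])-T2),p[2]]
def proj(f,p):
    T=np.array(f["world_from_camera"]);K=f["K"];c=T[:3,:3].T@(np.array(p)-T[:3,3]);d=-c[2]
    return np.array([K[0,2]+K[0,0]*c[0]/d,K[1,2]-K[1,1]*c[1]/d])
def pxz(f,u,v,z):
    a=px(f,u,v,1.);T=f["world_from_camera"][:3,3]; return T+(a-T)*(z-T[2])/(a[2]-T[2])
E
python3 - <<'E'
from h import *
B={"top":(235,150),"scene":(250,165)}
pts={"top":{"pointer":(250,362,.075),"fin":(183,379,.048),"block":(188,403,.048),"barmid":(246,300,.095),"plug":(600,240,.108)},
"scene":{"pointer":(436,86,.075),"fin":(491,103,.048),"block":(487,84,.048),"plug":(131,138,.108),"levertip":(505,222,.091)}}
for c in B:
    f=grab_frame(c)
    for n,(x,y,z) in pts[c].items():
        print(c,n,np.round(1e3*wt(pxz(f,(x+.5)/5-.5+B[c][0],(y+.5)/5-.5+B[c][1],z)),1))
    for n in("plug_top","leg_pointer","marker_tip","lever_tip"):
        for r in models.pinpoint(c,n)[:1]: print("  net",n,np.round(1e3*wt(w(f,r["xyz"])),1),round(r["score"],2))
    for n in("marker_tip","leg_pointer"):
        for r in models.recognise(c,n)[:1]: print("  rec",n,np.round(1e3*wt(w(f,r["xyz"])),1),round(r["score"],2))
E
```

```text
top pointer [-62.9  76.3  75. ]
top fin [-71.  120.2  48. ]
top block [-86.  117.6  48. ]
top barmid [-26.2  75.7  95. ]
top plug [  -0.4 -136.5  108. ]
  net plug_top [  -2.8 -142.   105.4] 0.45
  net leg_pointer [-71.1  76.2  75. ] 0.52
  net marker_tip [-95.6 461.3  -0.7] 0.45
  net lever_tip [ 57.1 128.6  74.1] 0.66
  rec marker_tip [  -0.4 -145.   105.4] 0.6
  rec leg_pointer [-10.5  70.   86.7] 0.68
scene pointer [-63.9  81.5  75. ]
scene fin [-66.4 123.5  48. ]
scene block [-82.9 120.8  48. ]
scene plug [   3.7 -135.9  108. ]
scene levertip [ 56.3 128.5  91. ]
  net plug_top [   1.3 -136.6  106. ] 0.57
  net leg_pointer [-68.4  82.3  73.6] 0.58
  net marker_tip [-90.5 465.9  -1.6] 0.55
  net lever_tip [ 56.6 131.4  73.6] 0.63
  rec marker_tip [102.8 453.3  35.6] 0.27
  rec leg_pointer [-3.4 72.6 81.4] 0.75
```

Emit:
{"op": "play_rows", "data": {"moves": [[[0.6,0.99,0],[0,0,0.775],-1],[[0.6,0.99,0],[0,0,0.775],-1],[[0.6,0.99,0],[0,0,0.775],-1],[[0.6,0.99,0],[0,0,0.775],-1],[[0.6,0.99,0],[0,0,0.775],-1],[[0.6,0.99,0],[0,0,0.775],-1],[[0.6,0.99,0],[0,0,0.775],-1],[[0.6,0.99,0],[0,0,0.775],-1],[[0.6,0.99,0],[0,0,0.775],-1],[[0.6,0.99,0],[0,0,0.775],-1],[[0.6,0.99,0],[0,0,0.775],-1],[[0.6,0.99,0],[0,0,0.775],-1]]}}

```text
t: 3.1
position: [0.4708, -0.2406, 0.2926]
eef_rot: [[0.001, 0.972, -0.234], [-0.001, -0.234, -0.972], [-1.0, 0.001, 0.0]]
contact_force: [1.8, -0.8, 0.5]
grip_width: 0.0027
```

Emit:
{"op": "play_rows", "data": {"moves": [[[0.6,0.99,0],[0,0,0.775],-1],[[0.6,0.99,0],[0,0,0.775],-1],[[0.6,0.99,0],[0,0,0.775],-1],[[0.6,0.99,0],[0,0,0.775],-1],[[0,0,0],[0,0,0],-1],[[0,0,0],[0,0,0],-1]]}}

```text
t: 3.7
position: [0.5424, -0.1223, 0.2923]
eef_rot: [[-0.0, 0.997, 0.073], [-0.0, 0.073, -0.997], [-1.0, -0.0, 0.0]]
contact_force: [-1.6, -1.5, -0.0]
grip_width: 0.0005
```

```bash
python3 - <<'E'
from h import *
s=readout.sense(); r=s["eef_rot"]; print(s["t"],s["position"],s["contact_force"],s["grip_width"],s["qpos"]); print(wt(s["position"]),np.round(r,4).tolist(),np.arctan2(r[1][1],r[0][1])); print(tw(0,-.14,0))
E
```

```text
3.7 [ 0.54240466 -0.12228703  0.29229864] [-1.61923241 -1.53898122 -0.00705036] 0.0004783249776327256 [ 0.68127361  0.15850005 -0.56084662  1.67167939  0.08665394  1.33620292
  0.17861812]
[-0.00248169 -0.14026064  0.29229864] [[-0.0, 0.9974, 0.0726], [-0.0002, 0.0726, -0.9974], [-1.0, -0.0, 0.0002]] 0.07271336079731704
[ 0.54486183 -0.12185223  0.        ]
```

Emit:
{"op": "play_rows", "data": {"moves": [[[0.08,0.01,-1],[0,0,0],-1],[[0,0,-1],[0,0,0],-1],[[0,0,-1],[0,0,0],-1],[[0,0,-0.6],[0,0,0],-1],[[0,0,-0.15],[0,0,0],-1],[[0,0,-0.1],[0,0,0],-1],[[0,0,-0.1],[0,0,0],-1]]}}

```text
t: 4.4
position: [0.5439, -0.1244, 0.1753]
eef_rot: [[-0.001, 0.998, 0.068], [-0.002, 0.068, -0.998], [-1.0, -0.001, 0.001]]
contact_force: [-4.7, 0.1, 7.3]
grip_width: 0.0003
```

Emit:
{"op": "play_rows", "data": {"moves": [[[0,0,-0.1],[0,0,0],-1],[[0,0,-0.1],[0,0,0],-1],[[0,0,0],[0,0,0],-1]]}}

```text
t: 4.7
position: [0.5442, -0.1243, 0.1701]
eef_rot: [[-0.0, 0.998, 0.069], [-0.002, 0.069, -0.998], [-1.0, -0.0, 0.002]]
contact_force: [-4.9, 0.7, 8.9]
grip_width: 0.0002
```

Emit:
{"op": "play_rows", "data": {"moves": [[[0,0,-0.1],[0,0,0],-1],[[0,0,-0.1],[0,0,0],-1],[[0,0,0],[0,0,0],-1]]}}

```text
t: 5.0
position: [0.5444, -0.1242, 0.1697]
eef_rot: [[-0.001, 0.998, 0.069], [-0.004, 0.069, -0.998], [-1.0, -0.001, 0.004]]
contact_force: [-19.2, 4.2, 41.8]
grip_width: 0.0003
```

Emit:
{"op": "play_rows", "data": {"moves": [[[0,0,0.6],[0,0,0],-1],[[0,0,1],[0,0,0],-1],[[0,0,1],[0,0,0],1],[[0,0.89,0],[0,0,0],1],[[0,0.89,0],[0,0,0],1],[[0,0.89,0],[0,0,0],1],[[0,0.89,0],[0,0,0],1],[[0,0.89,0],[0,0,0],1],[[0,0.89,0],[0,0,0],1],[[0,0.89,0],[0,0,0],1],[[0,0,0],[0,0,0],1],[[0,0,0],[0,0,0],1]]}}

```text
t: 6.2
position: [0.5449, 0.0636, 0.2407]
eef_rot: [[0.001, 0.997, 0.071], [-0.001, 0.071, -0.997], [-1.0, 0.001, 0.001]]
contact_force: [0.6, 0.0, 0.9]
grip_width: 0.0721
```

```bash
python3 - <<'E'
from h import *
s=readout.sense(); r=s["eef_rot"]; print(s["t"],s["position"],s["contact_force"],s["grip_width"]); print(wt(s["position"]),np.arctan2(r[1][1],r[0][1])); print(tw(.012,.045,0)-s["position"])
f=grab_frame("scene"); b=(240,120,400,260)
cv2.imwrite("pics/s1.png",cv2.resize(np.ascontiguousarray(f["img"][b[1]:b[3],b[0]:b[2],::-1]),None,fx=4,fy=4,interpolation=cv2.INTER_CUBIC))
E
```

```text
6.2 [0.54494197 0.0636426  0.24068955] [0.58095493 0.04942385 0.90772021] 0.07209115939995087
[0.0131465  0.0450284  0.24068955] 0.07096822350076538
[-1.14165441e-03 -1.09089423e-04 -2.40689546e-01]
```

View pics/s1.png

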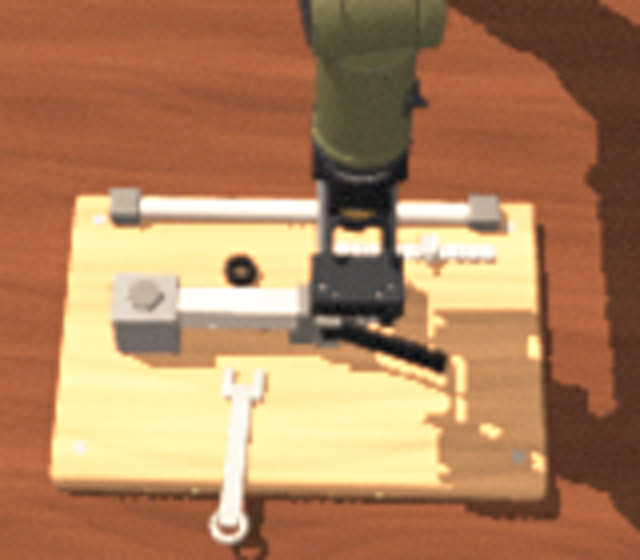

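The plug is seated at (148,295) and the gripper hovers over the gap at (355,285). The marker is still visible at (432,250). I'll descend into the gap.

Emit:
{"op": "play_rows", "data": {"moves": [[[0,0,-0.5],[0,0,0],1],[[0,0,-0.5],[0,0,0],1],[[-0.04,0,-0.8],[0,0,0],1],[[0,0,-1],[0,0,0],1],[[0,0,-0.7],[0,0,0],1],[[0,0,-0.29],[0,0,0],1],[[0,0,0],[0,0,0],1]]}}

```text
t: 6.95
position: [0.5421, 0.0635, 0.124]
eef_rot: [[-0.004, 0.998, 0.07], [0.0, 0.07, -0.998], [-1.0, -0.004, -0.0]]
contact_force: [-0.0, -0.1, 0.4]
grip_width: 0.0869
```

Emit:
{"op": "play_rows", "data": {"moves": [[[0.04,0.15,0.09],[0,0,0],1],[[-0.02,0.2,0],[0,0,0],1],[[0,0,0],[0,0,0],1],[[0,0,0],[0,0,0],1]]}}

```text
t: 7.35
position: [0.5444, 0.0751, 0.1296]
eef_rot: [[0.002, 0.997, 0.072], [-0.0, 0.072, -0.997], [-1.0, 0.002, 0.0]]
contact_force: [-0.2, 0.3, 0.4]
grip_width: 0.0872
```

Emit:
{"op": "play_rows", "data": {"moves": [[[0,0.06,0],[0,0,0],1],[[0,0,0],[0,0,0],1]]}}

```text
t: 7.55
position: [0.544, 0.0766, 0.129]
eef_rot: [[0.0, 0.997, 0.071], [-0.0, 0.071, -0.997], [-1.0, 0.0, 0.0]]
contact_force: [0.4, -0.0, 0.2]
grip_width: 0.0872
```

Emit:
{"op": "play_rows", "data": {"moves": [[[0,0.06,0],[0,0,0],1],[[0,0,0],[0,0,0],1]]}}

```text
t: 7.75
position: [0.544, 0.0778, 0.1288]
eef_rot: [[0.0, 0.997, 0.071], [-0.001, 0.071, -0.997], [-1.0, -0.0, 0.001]]
contact_force: [-0.5, -1.2, 1.3]
grip_width: 0.0872
```

Emit:
{"op": "play_rows", "data": {"moves": [[[0,0.06,0],[0,0,0],1],[[0,0,0],[0,0,0],1]]}}

```text
t: 7.95
position: [0.544, 0.0788, 0.1287]
eef_rot: [[-0.0, 0.998, 0.071], [-0.002, 0.071, -0.998], [-1.0, -0.0, 0.002]]
contact_force: [-0.5, -5.3, 2.3]
grip_width: 0.0872
```

Emit:
{"op": "play_rows", "data": {"moves": [[[-0.02,0.2,0],[0,0,0],1],[[-0.02,0.3,0],[0,0,0],1],[[-0.02,0.3,-0.03],[0,0,0],1],[[-0.02,0.3,0],[0,0,0],1],[[-0.01,0.15,0],[0,0,0],1],[[0,0,0],[0,0,0],1],[[0,0,0],[0,0,0],1]]}}

```text
t: 8.65
position: [0.5414, 0.1166, 0.128]
eef_rot: [[0.0, 0.998, 0.071], [-0.001, 0.071, -0.998], [-1.0, -0.0, 0.001]]
contact_force: [-0.0, -4.7, 3.3]
grip_width: 0.0869
```

```bash
cat > look.py <<'E'
from h import *
import sys
n=sys.argv[1]
s=readout.sense(); r=s["eef_rot"]; print(s["t"],s["position"],s["contact_force"],s["grip_width"]); print("tray",1e3*wt(s["position"]),np.arctan2(r[1][1],r[0][1]))
ims=[]
for c,b in(("scene",(310,150,390,230)),("top",(245,180,325,260))):
    f=grab_frame(c)
    for t in("marker_tip","leg_pointer","bar_face","lever_tip"):
        for q in models.pinpoint(c,t)[:2]: print(c,t,np.round(1e3*wt(w(f,q["xyz"])),1),round(q["score"],2))
    ims.append(cv2.resize(np.ascontiguousarray(f["img"][b[1]:b[3],b[0]:b[2],::-1]),(400,400),interpolation=cv2.INTER_CUBIC))
cv2.imwrite(f"pics/{n}.png",np.hstack(ims))
E
python3 look.py p1
```

```text
8.65 [0.54144454 0.11661974 0.12804407] [-0.01133037 -4.66955661  3.29122721] 0.0869402049197137
tray [ 13.38955581  98.12029742 128.04406734] 0.07066731455056567
scene bar_face [-25.8 112.5  72.6] 0.45
```

View pics/p1.png

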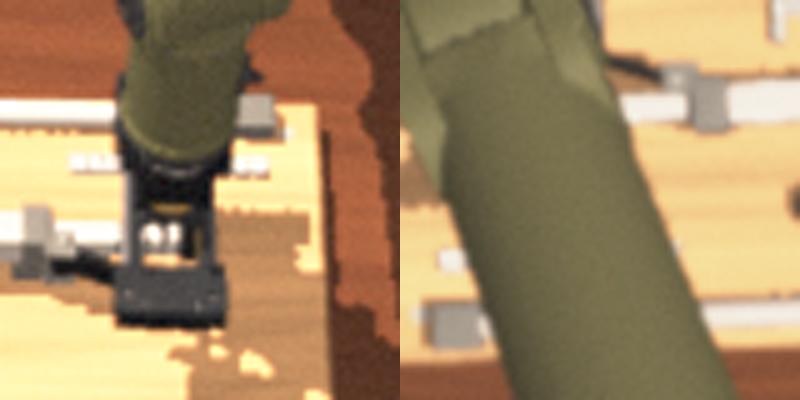

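Both tips are hidden by the gripper now. I'll refine the marker setting from the saved first pictures, using profiles along tray y.

```bash
python3 - <<'E'
from h import *
ys=np.arange(.060,.142,.002)
for c in("top","scene"):
    f=grab_frame(c); g=cv2.imread(f"pics/{c}0.png").astype(np.float32)
    def prof(x,z,ch):
        P=np.array([proj(f,tw(x,y,z)) for y in ys],np.float32)
        return cv2.remap(g,P[None,:,0],P[None,:,1],cv2.INTER_CUBIC)[0][:,ch]
    rows={"ptr":np.mean([prof(x,.075,0) for x in(-.062,-.065)],0),"bar":np.mean([prof(x,.095,1) for x in(-.03,-.04,-.05)],0),
     "fin72":prof(-.072,.048,0),"fin76":prof(-.076,.048,0),"blk84":prof(-.084,.05,2),"blk88":prof(-.088,.05,2),"blk92":prof(-.092,.05,2)}
    print(c,"y",*[int(round(y*1e3)) for y in ys])
    for n,v in rows.items(): print(n,*[int(a) for a in v])
E
```

```text
top y 60 62 64 66 68 70 72 74 76 78 80 82 84 86 88 90 92 94 96 98 100 102 104 106 108 110 112 114 116 118 120 122 124 126 128 130 132 134 136 138 140
ptr 137 137 136 134 129 128 134 152 159 148 134 125 127 133 137 134 133 129 126 127 131 134 136 138 139 138 136 137 134 132 133 135 136 137 138 138 139 138 137 138 139
bar 204 201 189 163 118 74 52 47 51 49 54 70 91 108 114 115 115 114 115 116 118 121 123 132 149 177 198 203 205 205 205 205 204 205 205 205 205 205 204 203 204
fin72 145 145 145 145 145 145 146 147 148 148 145 145 145 145 144 144 146 146 146 146 146 146 146 147 147 147 149 155 161 153 126 100 91 100 118 134 143 147 146 148 149
fin76 149 151 150 149 148 147 147 147 145 144 145 147 146 142 141 143 145 145 144 145 145 145 144 145 150 158 165 167 171 166 141 115 104 96 102 118 134 146 149 149 148
blk84 237 232 228 229 235 237 233 227 227 232 231 227 223 228 233 232 229 231 240 243 243 243 240 234 222 221 228 230 230 227 226 218 207 199 206 224 227 226 232 235 231
blk88 239 231 228 232 239 242 239 231 232 240 242 237 231 236 243 242 239 238 242 243 241 239 238 237 230 226 227 
[... 844 characters left out ...]
9 157 183 174 169 174 177
fin76 239 240 233 240 253 258 247 201 137 84 49 35 51 78 146 220 266 257 254 251 252 252 243 236 238 228 206 189 191 191 193 185 171 153 153 198 242 242 235 236 240
blk84 253 254 254 254 254 255 255 253 250 247 246 245 246 246 249 253 255 252 252 253 254 253 254 254 252 251 249 248 248 248 248 250 252 252 250 252 255 254 254 254 255
blk88 255 255 255 255 255 254 254 255 256 258 258 258 258 257 256 255 254 255 254 254 253 254 254 255 254 252 251 249 249 248 248 250 252 254 255 255 255 255 255 254 255
blk92 255 255 255 254 254 254 255 255 255 255 255 255 254 255 255 255 254 254 255 255 255 255 255 254 254 253 251 250 250 250 250 251 253 254 254 255 255 255 255 255 254
```

```bash
python3 - <<'E'
from h import *
from scipy.optimize import curve_fit
from scipy.special import erf
E=lambda y,e,s:.5*(1+erf((y-e)/s/1.414))
box=lambda y,a,b,s:E(y,a,s)-E(y,b,s)
ys=np.arange(.060,.142,.0005); Y=ys*1e3
for c in("top","scene"):
    f=grab_frame(c); g=cv2.imread(f"pics/{c}0.png").astype(np.float32)
    def prof(x,z):
        P=np.array([proj(f,tw(x,y,z)) for y in ys],np.float32)
        return cv2.remap(g,P[None,:,0],P[None,:,1],cv2.INTER_LINEAR)[0].mean(1)
    fin=lambda y,b,a,c0,h,w_,s:b+a*box(y,c0-1.5,c0+1.5,s)-h*box(y,c0+1.5,c0+1.5+w_,s)
    for z in (.044,.048,.052):
      for x in(-.071,-.073,-.075,-.077):
        v=prof(x,z); m=(Y>100)&(Y<138)
        try:
            p,_=curve_fit(fin,Y[m],v[m],[v[m].max(),20,118 if c=="top" else 121,60,7,2]); print(c,"fin",z,x,np.round(p,1),round(np.std(fin(Y[m],*p)-v[m]),1))
        except Exception as e: print(c,z,x,"x")
    if c=="top":
      for x in(-.061,-.063,-.065):
        v=prof(x,.075); m=(Y>68)&(Y<81); G=lambda y,b,a,c0,s:b+a*np.exp(-((y-c0)/s)**2/2)
        try: p,_=curve_fit(G,Y[m],v[m],[130,25,76,2]); print("ptr",x,np.round(p,1))
        except Exception as e: print("x")
      blk=lambda y,b,a,c0,h,w_,s:b-a*box(y,c0-8,c0+8,s)-h*box(y,c0+8,c0+8+w_,s)
      for x in(-.084,-.088,-.092):
        v=prof(x,.054); m=(Y>98)&(Y<138); p,_=curve_fit(blk,Y[m],v[m],[240,12,116,40,5,2]); print("blk",x,np.round(p,1))
E
```

```text
top fin 0.044 -0.071 [201.   12.1 118.6  75.8   7.4   2.8] 1.1
top fin 0.044 -0.073 [202.6  17.1 118.9  84.8   7.5   2.9] 1.3
top fin 0.044 -0.075 [203.5   8.8 118.8  71.3   9.4   2.7] 1.3
top fin 0.044 -0.077 [204.   30.  118.9  68.5  10.    3.2] 2.2
top fin 0.048 -0.071 [200.9  12.7 118.2  76.9   7.2   2.8] 1.1
top fin 0.048 -0.073 [202.6  17.  118.5  85.9   7.4   2.9] 1.2
top fin 0.048 -0.075 [203.5   9.2 118.3  71.7   9.3   2.7] 1.3
top fin 0.048 -0.077 [204.   25.4 118.5  67.1  10.    3. ] 2.2
top fin 0.052 -0.071 [200.9  11.9 117.8  77.    7.2   2.8] 1.0
top fin 0.052 -0.073 [202.6  18.7 118.2  91.4   7.    3. ] 1.3
top fin 0.052 -0.075 [203.5  10.  117.9  71.6   9.3   2.7] 1.3
top fin 0.052 -0.077 [204.   23.7 118.   66.6  10.    3. ] 2.2
ptr -0.061 [ 1.437486e+05 -1.436064e+05  7.800000e+01  5.108000e+02]
ptr -0.063 [175.    9.2  74.8   1.2]
ptr -0.065 [185.3   8.7  74.9   1.4]
blk -0.084 [227.4  10.9 113.   37.2  13.    3. ]
blk -0.088 [229.9  12.  114.   36.    9.7   3.2]
blk -0.092 [226.9   8.  115.2  52.4   5.4   2.9]
scene fin 0.044 -0.071 [211.5 -68.1 123.5 218.4   6.5   9.3] 5.3
scene fin 0.044 -0.073 [236.5 -77.8 117.2 184.2  14.4  14.2] 9.3
scene fin 0.044 -0.075 [202.1 -14.6 121.9  49.9   6.9   1.2] 13.0
scene fin 0.044 -0.077 [233.7 -30.6 112.7  46.8  16.9   1. ] 10.0
scene fin 0.048 -0.071 [190.6 -16.7 123.7 112.2   3.2   3.1] 11.8
scene fin 0.048 -0.073 [206.2 -16.2 121.5  50.5   7.    1.2] 12.7
scene fin 0.048 -0.075 [238.  -30.4 112.5  48.3  16.7   1. ] 9.6
scene fin 0.048 -0.077 [246.6 -23.8 112.4  40.9  16.8   0.9] 8.4
scene fin 0.052 -0.071 [210.4 -17.8 121.   51.1   7.1   1.2] 12.6
scene fin 0.052 -0.073 [242.3 -31.  112.4  49.9  16.5   1. ] 9.1
scene fin 0.052 -0.075 [246.4 -20.3 111.9  36.7  17.    0.8] 8.2
scene fin 0.052 -0.077 [241.  -10.2 124.4  43.9   3.7   1.1] 5.0
```

The picture estimates of the marker scatter between 39 and 43 mm. I'll let the leg back in gently and feel the clip's -y face with a light touch, well under its 15 N. That is the same kind of contact as the one that gave me the bar's zero.

Emit:
{"op": "play_rows", "data": {"moves": [[[0.02,-0.3,0],[0,0,0],1],[[0.02,-0.3,0],[0,0,0],1],[[0.02,-0.3,0],[0,0,0],1],[[0.02,-0.3,0],[0,0,0],1],[[0.02,-0.35,0],[0,0,0],1],[[0,0,0],[0,0,0],1],[[0,0,0.7],[0,0,0],1],[[0,0,1],[0,0,0],1],[[0,0,1],[0,0,0],1],[[0,0,0],[0,0,0],-1]]}}

```text
t: 10.35
position: [0.5464, 0.0732, 0.2129]
eef_rot: [[0.007, 0.997, 0.072], [0.002, 0.072, -0.997], [-1.0, 0.008, -0.001]]
contact_force: [-0.3, 0.2, 0.4]
grip_width: 0.0842
```

```bash
python3 - <<'E'
from h import *
s=readout.sense(); print(s["t"],1e3*wt(s["position"]),s["contact_force"]); print((tw(-.088,.090,.117)-s["position"])/.03)
f=grab_frame("scene")
for x in (-.094,-.09,-.086,-.082,-.078): print(x,[int(1e3*wt(px(f,*np.round(proj(f,tw(x,y,.05)))))[2]) for y in np.arange(.094,.145,.003)])
E
```

```text
10.35 [ 15.23107959  54.47392392 212.92012291] [-0.31196906  0.16794754  0.39271601]
[-3.51590526  0.93886873 -3.19733743]
-0.094 [233, 224, 224, 31, 27, 27, 48, 48, 43, 57, 52, 27, 27, 23, 29, 30, 27]
-0.09 [228, 225, 225, 28, 27, 27, 48, 48, 43, 57, 53, 29, 29, 22, 32, 35, 30]
-0.086 [229, 235, 235, 20, 27, 24, 49, 49, 51, 43, 53, 29, 22, 22, 32, 35, 30]
-0.082 [233, 230, 230, 35, 34, 38, 50, 50, 42, 54, 51, 42, 40, 40, 36, 35, 36]
-0.078 [229, 228, 228, 1536, 32, 38, 47, 52, 52, 42, 43, 32, 39, 39, 41, 37, 34]
```

Emit:
{"op": "play_rows", "data": {"moves": [[[-0.88,0.235,0],[0,0,0],-1],[[-0.88,0.235,0],[0,0,0],-1],[[-0.88,0.235,0],[0,0,0],-1],[[-0.88,0.235,0],[0,0,0],-1],[[0,0,0],[0,0,0],-1],[[0,0,0],[0,0,0],-1],[[0,0,0],[0,0,0],-1],[[0,0,-0.7],[0,0,0],-1],[[0,0,-0.7],[0,0,0],-1],[[0,0,0],[0,0,0],-1]]}}

```text
t: 11.4
position: [0.4375, 0.0988, 0.1643]
eef_rot: [[-0.006, 0.997, 0.071], [0.001, 0.071, -0.998], [-1.0, -0.005, -0.001]]
contact_force: [0.1, 0.4, 0.2]
grip_width: 0.0046
```

```bash
python3 - <<'E'
from h import *
s=readout.sense(); print(s["t"],1e3*wt(s["position"]),s["contact_force"],s["grip_width"]); print((tw(-.088,.090,.117)-s["position"])/.03)
E
```

```text
11.4 [-91.59427295  87.64000629 164.3294358 ] [0.06853814 0.41386465 0.16536546] 0.004618617139576929
[ 0.11397009  0.08691059 -1.57764786]
```

Emit:
{"op": "play_rows", "data": {"moves": [[[0,0,0],[0,0,0],-1],[[0,0,-0.7],[0,0,0],-1],[[0,0,-0.6],[0,0,0],-1],[[0,0,0],[0,0,0],-1],[[0,0,0],[0,0,0],-1]]}}

```text
t: 11.9
position: [0.4394, 0.0994, 0.1288]
eef_rot: [[0.001, 0.997, 0.071], [0.001, 0.071, -0.997], [-1.0, 0.001, -0.0]]
contact_force: [0.2, 0.8, -0.9]
grip_width: 0.0001
```

Emit:
{"op": "play_rows", "data": {"moves": [[[0.03,0,-0.39],[0,0,0],-1],[[0,0.1,0],[0,0,0],-1],[[0,0.1,0],[0,0,0],-1],[[0,0,0],[0,0,0],-1],[[0,0,0],[0,0,0],-1]]}}

```text
t: 12.4
position: [0.4397, 0.1055, 0.1165]
eef_rot: [[0.001, 0.997, 0.071], [-0.0, 0.071, -0.997], [-1.0, 0.001, 0.0]]
contact_force: [-0.2, 0.2, 0.3]
grip_width: 0.0005
```

Emit:
{"op": "play_rows", "data": {"moves": [[[0,0.05,0],[0,0,0],-1],[[0,0,0],[0,0,0],-1]]}}

```text
t: 12.6
position: [0.4396, 0.1069, 0.1163]
eef_rot: [[0.0, 0.997, 0.071], [-0.0, 0.071, -0.997], [-1.0, 0.0, 0.0]]
contact_force: [-0.4, 1.1, -1.6]
grip_width: 0.0005
```

Emit:
{"op": "play_rows", "data": {"moves": [[[0,0.05,0],[0,0,0],-1],[[0,0,0],[0,0,0],-1]]}}

```text
t: 12.8
position: [0.4396, 0.1084, 0.1162]
eef_rot: [[0.0, 0.997, 0.071], [0.0, 0.071, -0.997], [-1.0, 0.0, -0.0]]
contact_force: [-0.2, 0.1, -0.4]
grip_width: 0.0005
```

Emit:
{"op": "play_rows", "data": {"moves": [[[0,0.035,0],[0,0,0],-1],[[0,0,0],[0,0,0],-1]]}}

```text
t: 13.0
position: [0.4396, 0.1094, 0.1162]
eef_rot: [[0.0, 0.997, 0.071], [0.0, 0.071, -0.997], [-1.0, 0.0, -0.0]]
contact_force: [0.5, -0.9, -0.4]
grip_width: 0.0007
```

Emit:
{"op": "play_rows", "data": {"moves": [[[0,0.03,0],[0,0,0],-1],[[0,0,0],[0,0,0],-1]]}}

```text
t: 13.2
position: [0.4396, 0.1097, 0.1162]
eef_rot: [[-0.0, 0.997, 0.071], [-0.001, 0.071, -0.997], [-1.0, -0.0, 0.001]]
contact_force: [0.8, -1.8, 0.2]
grip_width: 0.0005
```

Emit:
{"op": "play_rows", "data": {"moves": [[[0,0.03,0],[0,0,0],-1],[[0,0,0],[0,0,0],-1]]}}

```text
t: 13.4
position: [0.4396, 0.1099, 0.1162]
eef_rot: [[-0.0, 0.998, 0.07], [-0.002, 0.07, -0.998], [-1.0, -0.0, 0.002]]
contact_force: [-0.1, -4.7, 0.5]
grip_width: 0.0006
```

The -y face was felt at tray y = 98.6 with 4.7 N. I'll touch the +y face as well, so the clip's centre doesn't depend on its size or the finger width.

Emit:
{"op": "play_rows", "data": {"moves": [[[0,-0.12,0],[0,0,0],-1],[[0,0,0.7],[0,0,0],-1],[[0,0,0.6],[0,0,0],-1],[[-0.05,0.8,0],[0,0,0],-1],[[-0.06,0.9,0],[0,0,0],-1],[[0,0,0],[0,0,0],-1],[[0,0,-0.6],[0,0,0],-1],[[0,0,-0.7],[0,0,0],-1],[[0,0,0],[0,0,0],-1],[[0,0,0],[0,0,0],-1]]}}

```text
t: 14.4
position: [0.436, 0.1586, 0.1162]
eef_rot: [[-0.001, 0.997, 0.071], [0.001, 0.071, -0.997], [-1.0, -0.001, -0.001]]
contact_force: [0.2, -0.1, 0.8]
grip_width: 0.0006
```

Emit:
{"op": "play_rows", "data": {"moves": [[[0,-0.1,0],[0,0,0],-1],[[0,0,0],[0,0,0],-1],[[0,0,0],[0,0,0],-1]]}}

```text
t: 14.7
position: [0.4368, 0.1554, 0.1169]
eef_rot: [[0.001, 0.998, 0.07], [-0.0, 0.07, -0.998], [-1.0, 0.001, 0.0]]
contact_force: [-0.9, -0.2, -0.2]
grip_width: 0.0005
```

Emit:
{"op": "play_rows", "data": {"moves": [[[0,-0.05,0],[0,0,0],-1],[[0,0,0],[0,0,0],-1]]}}

```text
t: 14.9
position: [0.4364, 0.1538, 0.1164]
eef_rot: [[0.0, 0.997, 0.071], [-0.0, 0.071, -0.997], [-1.0, 0.0, 0.0]]
contact_force: [0.5, 0.1, -0.1]
grip_width: 0.0004
```

Emit:
{"op": "play_rows", "data": {"moves": [[[0,-0.05,0],[0,0,0],-1],[[0,0,0],[0,0,0],-1]]}}

```text
t: 15.1
position: [0.4363, 0.1523, 0.1162]
eef_rot: [[0.0, 0.997, 0.071], [-0.0, 0.071, -0.997], [-1.0, 0.0, 0.0]]
contact_force: [0.3, 0.4, -0.8]
grip_width: 0.0009
```

Emit:
{"op": "play_rows", "data": {"moves": [[[0,-0.05,0],[0,0,0],-1],[[0,0,0],[0,0,0],-1]]}}

```text
t: 15.3
position: [0.4363, 0.1508, 0.1161]
eef_rot: [[-0.0, 0.997, 0.071], [-0.0, 0.071, -0.997], [-1.0, -0.0, 0.0]]
contact_force: [0.7, -0.2, 0.2]
grip_width: 0.0004
```

Emit:
{"op": "play_rows", "data": {"moves": [[[0,-0.035,0],[0,0,0],-1],[[0,0,0],[0,0,0],-1]]}}

```text
t: 15.5
position: [0.4363, 0.1498, 0.1162]
eef_rot: [[-0.0, 0.997, 0.071], [-0.0, 0.071, -0.997], [-1.0, -0.0, 0.0]]
contact_force: [-0.7, -0.4, -0.6]
grip_width: 0.0002
```

Emit:
{"op": "play_rows", "data": {"moves": [[[0,-0.035,0],[0,0,0],-1],[[0,0,0],[0,0,0],-1]]}}

```text
t: 15.7
position: [0.4363, 0.1487, 0.1162]
eef_rot: [[0.0, 0.997, 0.071], [-0.0, 0.071, -0.997], [-1.0, 0.0, 0.0]]
contact_force: [0.1, 0.5, 0.1]
grip_width: 0.0006
```

Emit:
{"op": "play_rows", "data": {"moves": [[[0,-0.035,0],[0,0,0],-1],[[0,0,0],[0,0,0],-1]]}}

```text
t: 15.9
position: [0.4363, 0.1477, 0.1162]
eef_rot: [[0.0, 0.997, 0.071], [-0.0, 0.071, -0.997], [-1.0, 0.0, 0.0]]
contact_force: [-0.4, -0.1, -0.3]
grip_width: 0.0003
```

Now tray y is about 136.5 without contact, so the clip is not 20 mm long in y. I'll carry on.

Emit:
{"op": "play_rows", "data": {"moves": [[[0,-0.035,0],[0,0,0],-1],[[0,0,0],[0,0,0],-1]]}}

```text
t: 16.1
position: [0.4363, 0.1474, 0.1162]
eef_rot: [[0.0, 0.997, 0.071], [0.001, 0.071, -0.997], [-1.0, 0.0, -0.001]]
contact_force: [0.8, 2.1, -0.9]
grip_width: 0.0005
```

Emit:
{"op": "play_rows", "data": {"moves": [[[0,-0.03,0],[0,0,0],-1],[[0,0,0],[0,0,0],-1]]}}

```text
t: 16.3
position: [0.4363, 0.1472, 0.1163]
eef_rot: [[0.001, 0.997, 0.072], [0.002, 0.072, -0.997], [-1.0, 0.001, -0.002]]
contact_force: [-0.6, 5.4, -1.5]
grip_width: 0.0007
```

Emit:
{"op": "play_rows", "data": {"moves": [[[0,0.12,0],[0,0,0],-1],[[0,0,1],[0,0,0],-1],[[0,0,1],[0,0,0],-1],[[0,0,1],[0,0,0],-1],[[0,0,0.2],[0,0,0],1],[[0.9,-0.72,0],[0,0,0],1],[[0.9,-0.72,0],[0,0,0],1],[[0.9,-0.72,0],[0,0,0],1],[[0.9,-0.72,0],[0,0,0],1],[[0,0,0],[0,0,0],1],[[0,0,0],[0,0,0],1],[[0,0,0],[0,0,0],1]]}}

```text
t: 17.5
position: [0.5432, 0.0639, 0.2115]
eef_rot: [[-0.002, 0.997, 0.072], [-0.0, 0.072, -0.997], [-1.0, -0.002, -0.0]]
contact_force: [-1.0, 0.2, 0.2]
grip_width: 0.0564
```

```bash
python3 - <<'E'
from h import *
s=readout.sense(); print(s["t"],1e3*wt(s["position"]),s["contact_force"],s["grip_width"]); print((tw(.013,.046,.127)-s["position"])/.03)
E
```

```text
17.5 [ 11.47456921  45.45460702 211.52223473] [-0.96752484  0.21701606  0.15811636] 0.05644936829924029
[ 0.04944077  0.0217164  -2.81740782]
```

Emit:
{"op": "play_rows", "data": {"moves": [[[0.04,0,0],[0,0,0],1],[[0,0,0],[0,0,0],1],[[0,0,0],[0,0,0],1],[[0,0,-0.6],[0,0,0],1],[[0,0,-1],[0,0,0],1],[[0,0,-0.8],[0,0,0],1],[[0,0,-0.4],[0,0,0],1],[[0,0,0],[0,0,0],1],[[0,0,0],[0,0,0],1]]}}

```text
t: 18.4
position: [0.546, 0.0634, 0.129]
eef_rot: [[0.001, 0.997, 0.071], [0.0, 0.071, -0.997], [-1.0, 0.001, -0.0]]
contact_force: [1.6, 0.7, -0.1]
grip_width: 0.0868
```

Emit:
{"op": "play_rows", "data": {"moves": [[[-0.02,0.3,0],[0,0,0],1],[[-0.02,0.3,0],[0,0,0],1],[[-0.02,0.3,0],[0,0,0],1],[[-0.02,0.3,0],[0,0,0],1],[[-0.02,0.3,0],[0,0,0],1],[[-0.02,0.2,0],[0,0,0],1],[[0,0,0],[0,0,0],1],[[0,0,0],[0,0,0],1],[[0,0,0],[0,0,0],1]]}}

```text
t: 19.3
position: [0.5428, 0.1131, 0.129]
eef_rot: [[0.002, 0.997, 0.071], [-0.002, 0.071, -0.997], [-1.0, 0.002, 0.002]]
contact_force: [1.8, -4.4, 2.9]
grip_width: 0.0869
```

```bash
python3 - <<'E'
from h import *
s=readout.sense(); print(s["t"],1e3*wt(s["position"]),s["contact_force"],s["grip_width"])
f=grab_frame("scene"); b=(290,140,390,240)
cv2.imwrite("pics/p2.png",cv2.resize(np.ascontiguousarray(f["img"][b[1]:b[3],b[0]:b[2],::-1]),(500,500),interpolation=cv2.INTER_CUBIC))
E
```

```text
19.3 [ 14.45814236  94.52715994 129.01921004] [ 1.81044373 -4.37846587  2.90944198] 0.08686221311389516
```

View pics/p2.png

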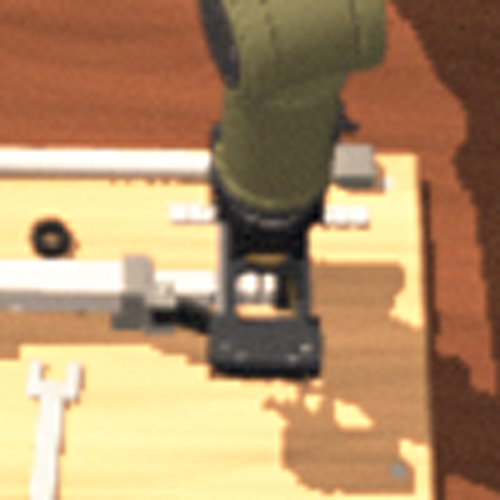

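Emit:
{"op": "play_rows", "data": {"moves": [[[-0.01,0.17,0],[0,0,0],1],[[0,0,0],[0,0,0],1],[[0,0,0],[0,0,0],1],[[0,0,0],[0,0,0],1]]}}

```text
t: 19.75
position: [0.5424, 0.1183, 0.1289]
eef_rot: [[0.002, 0.998, 0.071], [-0.001, 0.071, -0.998], [-1.0, 0.002, 0.002]]
contact_force: [1.0, -4.6, 3.0]
grip_width: 0.0869
```

```bash
python3 - <<'E'
from h import *
s=readout.sense(); print(s["t"],1e3*wt(s["position"]),s["contact_force"],s["grip_width"],(tw(.0055,.0996,.127)-s["position"])/.03)
E
```

```text
19.75 [ 14.44166025  99.68984512 128.88122562] [ 1.00982518 -4.59888133  3.0299693 ] 0.08691546428305562 [-0.29710398 -0.0239829  -0.06270752]
```

Emit:
{"op": "play_rows", "data": {"moves": [[[0,0,0],[0,0,0],0.2],[[-0.1,-0.007,0],[0,0,0],0.2],[[-0.1,-0.007,0],[0,0,0],0.2],[[-0.1,-0.007,0],[0,0,0],0.2],[[0,0,0],[0,0,0],0.2],[[0,0,0],[0,0,0],0.2]], "grip_force": 12}}

```text
t: 20.35
position: [0.5319, 0.1182, 0.1278]
eef_rot: [[-0.001, 0.997, 0.071], [-0.001, 0.071, -0.997], [-1.0, -0.001, 0.001]]
contact_force: [-1.4, -4.7, -0.1]
grip_width: 0.054
```

```bash
python3 - <<'E'
from h import *
s=readout.sense(); print(s["t"],1e3*wt(s["position"]),s["contact_force"],s["grip_width"],(tw(.0055,.0996,.127)-s["position"])/.03)
E
```

```text
20.35 [  3.95230535 100.41528621 127.79263022] [-1.39189272 -4.65406133 -0.12644953] 0.0540480759352042 [ 0.053376   -0.02347463 -0.02642101]
```

Emit:
{"op": "play_rows", "data": {"moves": [[[0.05,-0.02,0],[0,0,0],0.0],[[0,0,0],[0,0,0],-0.2],[[0,0,0],[0,0,0],-0.3],[[0,0,0],[0,0,0],-1],[[0,0,0],[0,0,0],-1],[[0,0,0],[0,0,0],-1],[[0,0,0],[0,0,0],-1]]}}

```text
t: 21.05
position: [0.5333, 0.118, 0.128]
eef_rot: [[-0.002, 0.997, 0.071], [-0.0, 0.071, -0.997], [-1.0, -0.002, 0.0]]
contact_force: [-3.8, -5.2, 1.5]
grip_width: 0.0265
```

```bash
python3 look.py p3; python3 -c "
from h import *
print((tw(.0055,.0996,.127)-readout.sense()['position'])/.03)"
```

```text
21.05 [0.53333704 0.11797925 0.12797663] [-3.84107012 -5.20998588  1.50924085] 0.02652238629404775
tray [  5.39795408 100.04753518 127.97662879] 0.07097937812484724
top leg_pointer [-7.520e+01 -4.963e+02 -1.000e-01] 0.54
top bar_face [-95.5 461.9   1.1] 0.46
top lever_tip [ 3.830e+01 -4.858e+02 -1.000e-01] 0.52
[ 0.00446049 -0.01459625 -0.03287191]
```

View pics/p3.png

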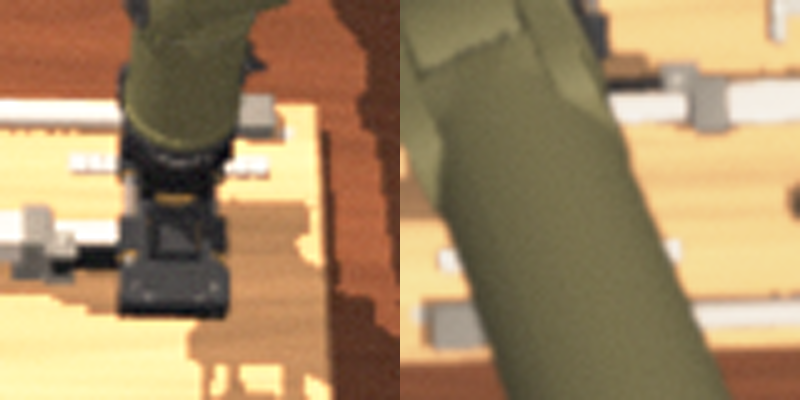

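The lever now lies flat along the leg (near (90,255) in the scene crop), and the grip width of 26.5 mm matches the closed 27 mm. I'll firm up the grip and check that everything stays put.

Emit:
{"op": "play_rows", "data": {"moves": [[[0,-0.005,0],[0,0,0],-1],[[0,0,0],[0,0,0],-1],[[0,0,0],[0,0,0],-1],[[0,0,0],[0,0,0],-1],[[0,0,0],[0,0,0],-1],[[0,0,0],[0,0,0],-1]], "grip_force": 25}}

```text
t: 22.15
position: [0.5333, 0.118, 0.128]
eef_rot: [[-0.002, 0.997, 0.071], [-0.0, 0.071, -0.997], [-1.0, -0.002, 0.0]]
contact_force: [-2.3, -4.3, 1.5]
grip_width: 0.0261
```

```bash
python3 - <<'E'
from h import *
s=readout.sense(); print(s["t"],1e3*wt(s["position"]),s["contact_force"],s["grip_width"],np.abs(s["qvel"]).max())
if 98.9<1e3*wt(s["position"])[1]<100.6 and s["grip_width"]<.0275: print(env.close_job())
E
```

```text
22.15 [  5.33013183 100.03688293 127.99596659] [-2.26792262 -4.2975306   1.49885599] 0.026133009419013253 0.0013329397808901752
the job is handed in; nothing more can be done
None
```

I pressed the plug home, drew the leg out to the marker and swung the lever closed. I handed the job in at 22.2 s with the gripper still holding the leg and lever.

- **Plug:** it stopped hard with the fingertips at height 0.100 m, rising to 42 N at the fingers, which matches the head seated on the block. That peak is above the 40 N limit set for the arm and gripper body, but it came through the fingertips.
- **Marker position:** the pictures disagreed about the setting, from 36 to 44 mm. I first drew the leg to about 38 mm, then let it back in. I felt both sides of the clip with about 5 N, against its 15 N stiffness, and got a setting of about 39.8 mm.
- **Leg:** the arm's position puts it at about 40.2 mm, roughly 0.4 mm past the mark. It was pulling back with 4 to 5 N.
- **Lever:** I closed it only once the leg was at the mark. The grip width is 26.1 mm at 25 N, against 27 mm expected when closed, and the picture shows it flat along the leg.

**Not confirmed:**
- The gripper hid the pointer and the marker fin in both cameras, so I could not see them lined up at the end.
- The two touches on the clip fit its stated 16 mm length only if the finger is about 21.6 mm wide rather than the 19 mm pad. This leaves about 1 mm of doubt in the leg's position.
- I did not measure the marker clip or the surrounding objects again at the end.

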